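# Show the helper what goes on the tray

## Robot

A 6-joint arm with a two-finger parallel gripper is mounted at the origin on a cart in front of the work surface, level with it; the furniture and walls round the work are solid. World frame = base frame: x ahead of the robot, y to its left, z up, the work surface at z = 0. Lengths are in m, angles in rad, forces in N, time in s.
With the tool pointing down it reaches from about 0.35 to 0.85 m from the base axis. Payload 8.1 kg.
Tool frame: the origin (TCP) lies on the centre line of the jaws, within the pads' length; the fingertips stand robot.tip_reach ahead of it and the grasp point (between the pads) lies 5 mm behind it (robot.tip_reach is the distance from the TCP to the fingertips, in m); z points along the fingers, y is the direction in which the jaws open and shut (so a half turn about z gives the same grasp; the last joint's range is limited). The gripper opens to 93 mm and grips with 3 to 60 N. Pads are 15 mm wide; open, the fingers measure 128 mm over their backs; the gripper's body (75 mm by 188 mm) begins 65 mm behind the grasp point.
Start: joints at [-1.22, 0.13, 1.488, -0, 1.523, -0.085], TCP at [0.253, -0.544, 0.233] pointing down, gripper open.
Joint ranges: [-2.96, 2.96], [-0.89, 2.26], [0.02, 2.5], [-1.34, 4.48], [0, 2.73], [-2.66, 2.66]. Speed limits (rad/s): [2.39, 2.39, 2.79, 3.14, 3.14, 3.14].

## Interface

Orientations are given as a rotation vector (axis times angle).
In Python, from plant import sensors, read_camera, robot gives the robot as it stands.
- The arm moves only by the tool play_rows, never from a script. Its argument "series" is a list that holds one entry, the list of rows, each a list of 5 numbers: the closure, from -1 (fully open) to 1 (shut), then the shift along the world's x, y, z in m, then the turn about the world's z in rad. A call has 1 to 8 rows; each row is the pose to reach, as a shift and turn from the pose commanded when the call began; what a row does not reach only later rows make up. A row lasts 1/10 s, in which the tool goes at most 50 mm and 8.59 degrees, less where a joint would pass 70% of its speed; a pose out of reach is approached as far as the arm can. A call with a gripper value outside its range is refused whole. The fingers move at their own pace and stop on an object; "force" is the grip in N (left out, the last holds). Time passes only in rows, so rows that repeat a pose let the fingers close. It gives the time, the measured TCP pose, the force and the opening at its end, in the units of the state.
- sensors.read_state(): the state, without advancing time (a new reading comes with each control period).
- read_camera(name): name is "side" or "top"; returns a dict with "color" (420x560x3 uint8, red, green, blue), "range_z" (420x560 float32, m along the optical axis (not along the pixel's ray), 0 where there is no reading), "intrinsics" (3x3 intrinsics, pixels), "D" ([k1, k2, p1, p2, k3] as OpenCV has them; the pictures are not rectified), "rvec" (rotation vector, rad) and "tvec" (3), from world to camera coordinates, as OpenCV has them. Camera axes: x right, y down, z forward; pixel columns grow to the right and rows downward; lengths in m; the calibration is good to about 2 mm. A picture is of the moment at which its call begins.
- robot.close_job(): hands the job in, once; it reports no verdict.
The state is a dict: "t": time; "q": joint angles; "dq": joint speeds; "joint_torque": joint torques, N m; "tool_pos": TCP position; "orientation": TCP orientation; "force": force on the tool from outside, world axes, zero at the start; "wrist_torque": the same for the moment, N m; "opening": finger opening in m.
Only numpy, scipy, OpenCV 4.12 (cv2) and the standard library are available. Lean on these libraries where they do the work, as an engineer would, in place of code of your own. Each camera call takes 0.05 s, during which the arm holds its last target.

## Task

Show the kitchen helper, by pointing only, which table things to put on the serving tray and where: point at the top of the wooden pepper mill that stands between the hob and the microwave, then at the top of the salt shaker near it, then at the middle of the empty half of the tray. Each time hold the fingertips two to five centimetres above that spot for at least two seconds, and rise well above everything before moving across to the next one, so that you never point closely at any other thing; touch and move nothing. Finish there, still pointing at the empty half of the tray.

Things in the scene. Friction and masses are not known exactly. Their poses are not given: they have to be found in the camera images.
- pepper_mill: pepper mill of turned wood with a waist, a round head and a small metal knob on top: 58 mm across, 170 mm tall, the tallest of the four small upright things in the middle of the worktop; loose. Origin: centre of its underside, z up
- mill_top (a point): top of the pepper mill: on its axis, 170 mm above its underside
- salt_shaker: salt shaker: 44 mm across, 90 mm tall, a clear waisted body half filled, with a grey domed cap with small holes (the two screw-lid jars near it have flat-topped lids and paper labels); loose. Origin: centre of its underside, z up
- shaker_top (a point): top of the salt shaker's dome: on its axis, 90 mm above its underside
- tray: shallow pale serving tray, 322 x 147 mm, rim 18 mm high, floor 2 mm thick, lying flat at the right front of the worktop; loose. Origin: centre of its underside; x along its length, z up. A tumbler stands on its -x half, the end at the robot's right; its +x half, towards the robot's left, is empty
- tray_free (a point): middle of the tray's empty half: on the tray's long centre line, 80 mm from its centre along the tray's +x, on its floor, 2 mm above its underside
- spice_jar: bystander: glass spice jar with a flat lid and paper label, 44 mm across, 106 mm tall. Origin: centre of its underside
- spice_jar_top (a point): top of that jar, on its axis, 106 mm above its underside
- herb_jar: bystander: slimmer glass spice jar with a flat lid and paper label, 40 mm across, 105 mm tall. Origin: centre of its underside
- herb_jar_top (a point): top of that jar, on its axis, 105 mm above its underside
- tumbler: bystander: clear drinking glass, upside down on the tray, 80 mm across, 88 mm tall. Origin: centre of its underside
- tumbler_top (a point): top of the drinking glass, on its axis, 88 mm above its underside
- teaspoon: bystander: teaspoon lying near the front edge, 130 x 26 mm, 11 mm high. Origin: centre of its underside

How it is judged:
On the way, in this order (a step that is already met when the one before it is completed fails the run):
1. point at the top of the pepper mill: the grasp point within 30 mm of its axis and less than 110 mm above its top, for 1.5 s (horizontal distance between the grasp point and mill_top below 0.03 m and z of the grasp point in the frame of mill_top between 0 and 0.11 m), for 1.5 s.
2. point at the top of the salt shaker: the grasp point within 30 mm of its axis and less than 110 mm above its top, for 1.5 s (horizontal distance between the grasp point and shaker_top below 0.03 m and z of the grasp point in the frame of shaker_top between 0 and 0.11 m), for 1.5 s.
3. point at the middle of the empty half of the tray: the grasp point within 45 mm of it across and less than 110 mm above it, for 1.5 s (horizontal distance between the grasp point and tray_free below 0.045 m and z of the grasp point in the frame of tray_free between 0 and 0.11 m), for 1.5 s.
At the end, for the whole second after the job is handed in: The grasp point of the gripper stays within 45 mm (across) of the middle of the tray's empty half and less than 110 mm above it, touching nothing, and every loose thing is within 8 mm of where it stood (all of step 3 and distance of each of pepper_mill, salt_shaker, tray, spice_jar, herb_jar, tumbler, teaspoon from where it was at the start of the episode below 0.008 m).
It fails at once if a thing on the worktop is touched (contact force between any of the fingers, the arm and pepper_mill above 0.5 N or contact force between any of the fingers, the arm and salt_shaker above 0.5 N or contact force between any of the fingers, the arm and tray above 0.5 N or contact force between any of the fingers, the arm and spice_jar above 0.5 N or contact force between any of the fingers, the arm and herb_jar above 0.5 N or contact force between any of the fingers, the arm and tumbler above 0.5 N or contact force between any of the fingers, the arm and teaspoon above 0.5 N).
It fails at once if a thing on the worktop is moved by 8 mm or more, or lifted (not (distance of each of pepper_mill, salt_shaker, tray, spice_jar, herb_jar, tumbler, teaspoon from where it was at the start of the episode below 0.008 m)).
It fails at once if the gripper points at a jar or the tumbler: grasp point within 25 mm of its axis and less than 80 mm above its top ((horizontal distance between the grasp point and spice_jar_top below 0.025 m and z of the grasp point in the frame of spice_jar_top between 0 and 0.08 m) or (horizontal distance between the grasp point and herb_jar_top below 0.025 m and z of the grasp point in the frame of herb_jar_top between 0 and 0.08 m) or (horizontal distance between the grasp point and tumbler_top below 0.025 m and z of the grasp point in the frame of tumbler_top between 0 and 0.08 m)).
It also fails if it takes over 51 s, if anything falls off the work surface, if the arm or the gripper's body presses on something with over 40 N, if the wrist force passes 120 N, or if a joint passes its speed limit or range.

## Working session

There is one attempt and no reset: what is moved stays moved. The work goes in short steps, Python scripts to look and compute and a tool call to move; the robot and the scene stay as the last step left them, time stands still between calls to the robot, and variables do not carry over. Pictures are saved under pics/ and viewed, and the job is handed in when it is done.

Besides the shell and the picture viewer there is one more tool, called after "Call:" by a JSON object that holds its "op" and its "data". play_rows: Moves the arm, as the interface text tells. Its arguments: {"type":"object","properties":{"series":{"type":"array","items":{"type":"array","items":{"type":"array","items":{"type":"number"}}}},"force":{"type":"number"}},"required":["series"]}

```bash
ls; mkdir -p pics
python3 - <<'E'
from plant import sensors, read_camera, robot
import cv2,numpy as np
s=sensors.read_state(); print(s['t'],s['tool_pos'],s['orientation'],s['opening'],robot.tip_reach)
for n in('side','top'):
    c=read_camera(n); cv2.imwrite(f'pics/{n}0.png',c['color'][:,:,::-1]); np.savez(f'{n}0.npz',**{k:c[k] for k in c if k!='name'})
    print(n,c['intrinsics'],c['D'],c['rvec'],c['tvec'])
E
```

```text
pics
0.0 [ 0.2531141  -0.54341494  0.23161285] [-3.06559856e+00 -6.78736878e-01  3.58054289e-04] 0.0930327318791565 0.014
side [[409.33125785   0.         282.01402316]
 [  0.         409.33125785 206.78468865]
 [  0.           0.           1.        ]] [-0.04135314  0.          0.          0.          0.        ] [ 0.76409563 -2.3995259   1.36566723] [0.40158567 0.27830598 0.76069989]
top [[500.56297626   0.         285.00414717]
 [  0.         500.56297626 211.93254801]
 [  0.           0.           1.        ]] [-0.01278735  0.          0.          0.          0.        ] [ 2.15745155 -2.21479828  0.07934564] [-0.01419785  0.49290276  1.14976249]
```

View pics/side0.png

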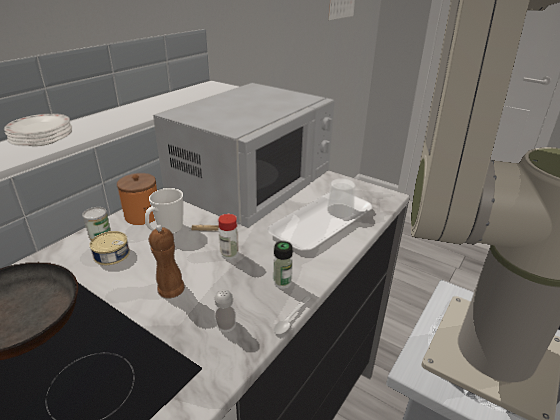

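View pics/top0.png

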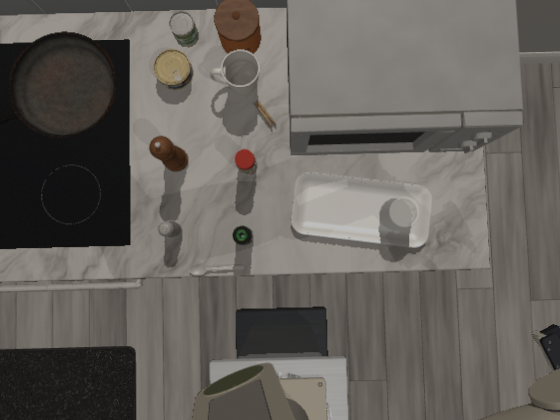

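The side view shows the mill with its knob near (160,231), the shaker cap near (224,296), the red and green jars at (228,222) and (283,248), and the tray at about (320,222). In the top view the mill knob is near (158,147), the shaker cap (166,229), the red lid (245,160), the green lid (242,235), the tray (362,210) and the tumbler (402,212). Next I'll zoom in and measure.

```bash
cat > h.py <<'E'
import numpy as np,cv2
def load(n): return dict(np.load(f'{n}0.npz'))
def ray(c,uv):
    R,_=cv2.Rodrigues(c['rvec']); t=c['tvec'].ravel()
    p=cv2.undistortPoints(np.array([[uv]],float),c['intrinsics'],c['D']).ravel()
    o=-R.T@t; d=R.T@np.array([p[0],p[1],1]); return o,d
def onz(c,uv,z):
    o,d=ray(c,uv); return o+d*(z-o[2])/d[2]
def tri(c1,u1,c2,u2):
    o,d=ray(c1,u1);o2,d2=ray(c2,u2)
    A=np.stack([d,-d2],1); k=np.linalg.lstsq(A,o2-o,rcond=None)[0]
    a=o+d*k[0];b=o2+d2*k[1]; return (a+b)/2,np.linalg.norm(a-b)
def cloud(c):
    z=c['range_z'];h,w=z.shape;v,u=np.mgrid[:h,:w]
    p=cv2.undistortPoints(np.stack([u,v],-1).reshape(-1,1,2).astype(float),c['intrinsics'],c['D']).reshape(h,w,2)
    P=np.concatenate([p*z[...,None],z[...,None]],-1)
    R,_=cv2.Rodrigues(c['rvec']); W=(P-c['tvec'].ravel())@R; W[z==0]=np.nan; return W
E
python3 - <<'E'
from h import *
t=load('top');s=load('side')
def crop(n,img,u0,v0,u1,v1,k): cv2.imwrite(f'pics/{n}.png',cv2.resize(img[v0:v1,u0:u1,::-1],None,fx=k,fy=k,interpolation=cv2.INTER_NEAREST))
crop('ct',t['color'],140,120,260,260,4); crop('cs',s['color'],140,210,300,340,5)
crop('ctt',t['color'],280,160,440,260,5); crop('cst',s['color'],260,170,380,260,6)
W=cloud(t);S=cloud(s)
for nm,(u,v) in dict(mill=(158,147),shk=(166,229),red=(245,160),grn=(242,235),trayfree=(330,205),tum=(402,212)).items(): print('top',nm,W[v,u].round(3))
for nm,(u,v) in dict(mill=(161,232),shk=(224,296),red=(228,217),grn=(283,244),tray=(300,225)).items(): print('side',nm,S[v,u].round(3))
# clusters above table from top depth
m=((W[...,2]>.03)&(W[...,2]<.3)).astype(np.uint8)
n,l,st,ce=cv2.connectedComponentsWithStats(m)
for i in range(1,n):
    if st[i,4]>15: 
        P=W[l==i];zm=np.percentile(P[:,2],98);T=P[P[:,2]>zm-.015]; print(st[i],ce[i].round(),zm.round(3),T[:,:2].mean(0).round(3),T.shape[0])
E
```

```text
top mill [0.622 0.23  0.169]
top shk [0.457 0.234 0.087]
top red [0.602 0.057 0.105]
top grn [0.439 0.067 0.106]
top trayfree [ 0.507 -0.134  0.001]
top tum [ 0.481 -0.283  0.087]
side mill [0.622 0.235 0.156]
side shk [0.453 0.245 0.087]
side red [0.605 0.057 0.107]
side grn [0.443 0.065 0.105]
side tray [ 0.533 -0.151  0.002]
[    0     0   524   154 39378] [376.  69.] 0.261 [ 0.75  -0.259] 29689
[169  11  28  32 667] [183.  26.] 0.073 [0.928 0.199] 533
[   0   31  117  107 2550] [48. 79.] 0.061 [0.804 0.508] 1511
[ 154   49   37   37 1058] [172.  67.] 0.041 [0.839 0.229] 1058
[150 136  35  32 751] [167. 152.] 0.166 [0.627 0.23 ] 220
[235 149  22  24 421] [246. 161.] 0.109 [0.605 0.058] 323
[382 196  38  34 999] [400. 212.] 0.092 [ 0.482 -0.286] 798
[159 220  22  18 318] [170. 228.] 0.09 [0.459 0.235] 186
[233 225  20  19 309] [243. 234.] 0.108 [0.441 0.067] 278
[532 330   7  13  31] [534. 334.] 0.238 [ 0.234 -0.49 ] 27
[200 363  72  29 237] [236. 374.] 0.299 [0.19  0.068] 123
[288 401  20  19 189] [297. 412.] 0.126 [ 0.058 -0.038] 17
```

View pics/ct.png

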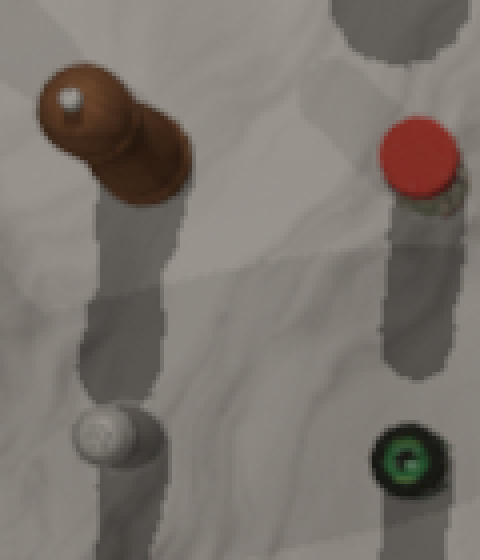

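View pics/cs.png

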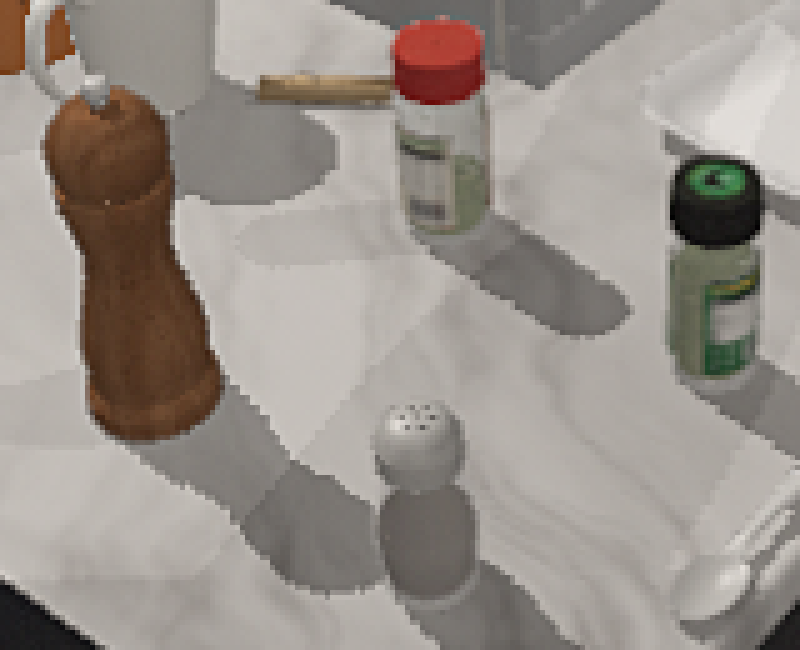

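View pics/ctt.png

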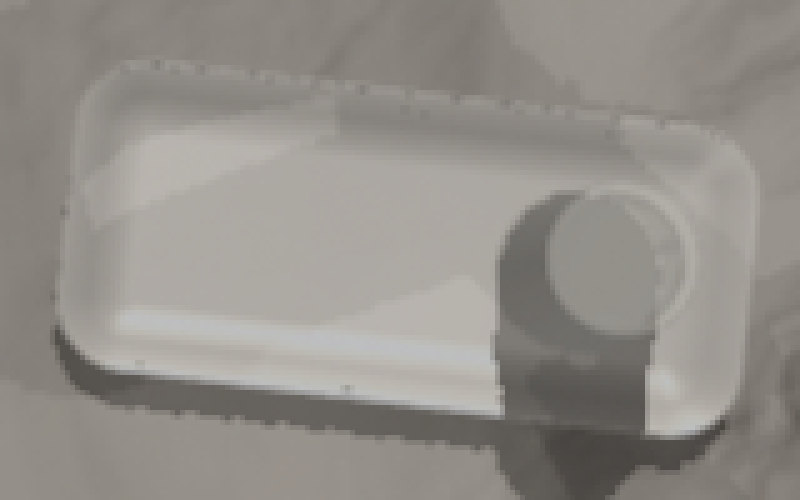

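View pics/cst.png

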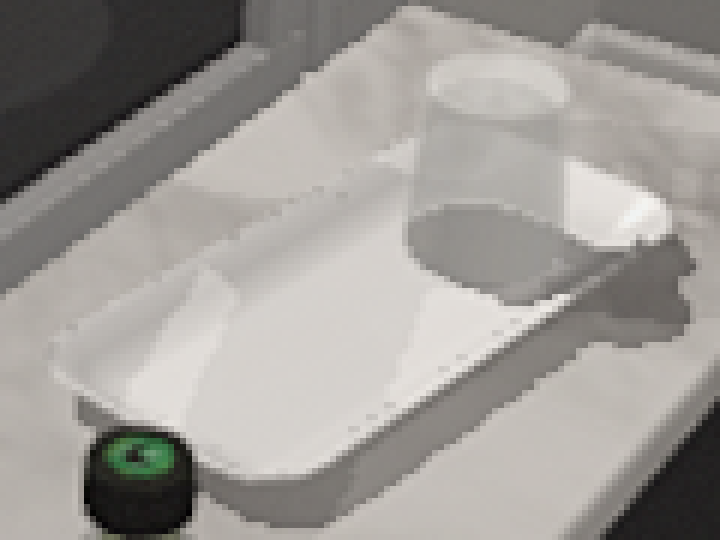

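The crops show the knob clearly in both views (top 157.5,144; side 158.5,227.3), the perforated shaker dome (top 166,228.3; side 224,292.5), and the tray rim edges. I'll triangulate these.

Run:
```python
from h import *
t=load('top');s=load('side')
for n,a,b in [('mill',(157.3,144.1),(158.4,227.2)),('shk',(165.8,228.2),(223.6,292)),('red',(244.5,159),(227.2,217)),('grn',(241.9,234.7),(282.8,245.5))]:
    p,e=tri(t,a,s,b); print(n,p.round(4),'gap',e.round(4))
print('mill onz',onz(t,(157.3,144.1),.17),'shk onz .085',onz(t,(165.8,228.2),.075))
# tray edges in crop (5x, offset 280,160)
def L(a,b): return np.cross([*a,1],[*b,1])
E=[L((150,62),(700,128)),L((757,170),(740,390)),L((680,437),(130,375)),L((58,320),(80,110))]
C=[]
for i in range(4):
    x=np.cross(E[i],E[(i+1)%4]); x=x[:2]/x[2]; uv=x/5+[280,160]-.5; C.append(onz(t,uv,.018)[:2])
C=np.array(C);print(C.round(3)); c=C.mean(0)
ax=(C[3]+C[2]-C[0]-C[1]); print('len',np.linalg.norm(ax)/2,'w',np.linalg.norm(C[0]+C[3]-C[1]-C[2])/2); ax/=np.linalg.norm(ax)
print('center',c,'ax',ax,'free',c+.08*ax)
# two-view height of tray rim corner region + depth plane
W=cloud(t);
# rim via depth
for ca,W,c0 in(('top',cloud(t),(320,235,298,425)),):
    m=(W[...,2]>.008)&(W[...,2]<.03)&(W[...,0]>.38)&(W[...,0]<.64)&(W[...,1]<0)&(W[...,1]>-.4)
    P=W[m][:,:2]; r=cv2.minAreaRect(P.astype(np.float32)); print(r,m.sum())
f=(c+.08*ax)
for n,c_ in(('top',t),('side',s)):
    uv,_=cv2.projectPoints(np.array([[*f,.002]]),c_['rvec'],c_['tvec'],c_['intrinsics'],c_['D']);uv=uv.ravel();u,v=uv.round().astype(int);print(n,uv,cloud(c_)[v,u])
# max heights along workspace
W=cloud(t); m=(W[...,0]>.3)&(W[...,0]<.8)&(W[...,1]>-.15)&(W[...,1]<.35)&(W[...,2]>.12); print(W[m].min(0),W[m].max(0))
m=(W[...,2]>.2)&(W[...,0]>.4); print('microwave front x min',np.nanmin(W[m][:,0]), 'y',W[m][:,1].min(),W[m][:,1].max())
```

```text
mill [0.6295 0.2331 0.1638] gap 0.0015
shk [0.4597 0.2358 0.0863] gap 0.0026
red [0.6042 0.0586 0.108 ] gap 0.0025
grn [0.4406 0.0678 0.1031] gap 0.0023
mill onz [0.62760576 0.23104552 0.17      ] shk onz .085 [0.45912529 0.23764263 0.075     ]
[[ 0.543 -0.372]
 [ 0.399 -0.354]
 [ 0.443 -0.038]
 [ 0.589 -0.057]]
len 0.3184945144095246 w 0.1458637882444112
center [ 0.4937864  -0.20502122] ax [0.14193571 0.98987588] free [ 0.50514125 -0.12583115]
((0.5213358402252197, -0.21766769886016846), (0.3575664758682251, 0.22523395717144012), 88.098876953125) 2649
top [326.57778138 205.91485772] [ 0.50512981 -0.12705803 -0.00069133]
side [303.6918018  232.61242333] [ 5.04926095e-01 -1.27213050e-01  6.06816444e-05]
[ 0.60437823 -0.14998766  0.12002415] [0.79997469 0.2546548  0.2645428 ]
microwave front x min 0.6036665563751707 y -0.4806240696062316 -0.04034136027406776
```

Call:
{"op": "play_rows", "data": {"series": [[[1,0,0,0.02,-0.05],[1,0,0,0.045,-0.11],[1,0,0,0.07,-0.17],[1,0,0,0.095,-0.23],[1,0,0,0.12,-0.29],[1,0,0,0.145,-0.35],[1,0,0,0.17,-0.4],[1,0,0,0.187,-0.435]]]}}

```text
t: 0.9
tool_pos: [0.2533, -0.544, 0.4213]
orientation: [3.141, -0.002, 0.001]
force: [0.4, -0.1, 0.0]
opening: 0.0337
```

Call:
{"op": "play_rows", "data": {"series": [[[1,0.016,0.032,0,0],[1,0.031,0.065,0,0],[1,0.047,0.097,0,0],[1,0.063,0.129,0,0],[1,0.078,0.161,0,0],[1,0.094,0.194,0,0],[1,0.11,0.226,0,0],[1,0.125,0.259,0,0]]]}}

```text
t: 1.7
tool_pos: [0.3786, -0.2835, 0.4192]
orientation: [-3.141, -0.001, 0.001]
force: [0.3, 0.3, 0.9]
opening: 0.0009
```

Call:
{"op": "play_rows", "data": {"series": [[[1,0.016,0.032,0,0],[1,0.031,0.065,0,0],[1,0.047,0.097,0,0],[1,0.063,0.129,0,0],[1,0.078,0.161,0,0],[1,0.094,0.194,0,0],[1,0.11,0.226,0,0],[1,0.125,0.259,0,0]]]}}

```text
t: 2.5
tool_pos: [0.5036, -0.0244, 0.4192]
orientation: [-3.142, -0.001, 0.001]
force: [0.3, -0.1, -0.1]
opening: 0.0004
```

Call:
{"op": "play_rows", "data": {"series": [[[1,0.016,0.032,0,0],[1,0.031,0.065,0,0],[1,0.047,0.097,0,0],[1,0.063,0.129,0,0],[1,0.078,0.161,0,0],[1,0.094,0.194,0,0],[1,0.11,0.226,0,0],[1,0.126,0.259,0,0]]]}}

```text
t: 3.3
tool_pos: [0.6297, 0.2344, 0.4189]
orientation: [3.141, 0.001, -0.001]
force: [0.4, -0.2, -0.2]
opening: 0.0006
```

Call:
{"op": "play_rows", "data": {"series": [[[1,0,-0.001,-0.02,0],[1,0,-0.002,-0.045,0],[1,0,-0.002,-0.07,0],[1,0,-0.002,-0.095,0],[1,0,-0.002,-0.12,0],[1,0,-0.002,-0.14,0],[1,0,-0.002,-0.155,0],[1,0,-0.002,-0.165,0]]]}}

```text
t: 4.1
tool_pos: [0.6287, 0.2309, 0.2527]
orientation: [3.141, 0.001, -0.003]
force: [0.6, -0.7, 1.0]
opening: 0.0003
```

```bash
cat > look.py <<'E'
import sys,cv2,numpy as np
from plant import read_camera,sensors
tag=sys.argv[1]
for n in('side','top'):
    c=read_camera(n)
    u0,v0,u1,v1=map(int,sys.argv[2:6] if n=='side' else sys.argv[6:10])
    cv2.imwrite(f'pics/{tag}_{n}.png',cv2.resize(c['color'][v0:v1,u0:u1,::-1],None,fx=3,fy=3))
s=sensors.read_state();print(s['t'],s['tool_pos'],s['force'])
E
python3 look.py mill 100 150 300 340 100 80 300 260
```

```text
4.2 [0.62860015 0.23086789 0.25278609] [ 0.8924613  -0.11004525  0.09275823]
```

View pics/mill_side.png

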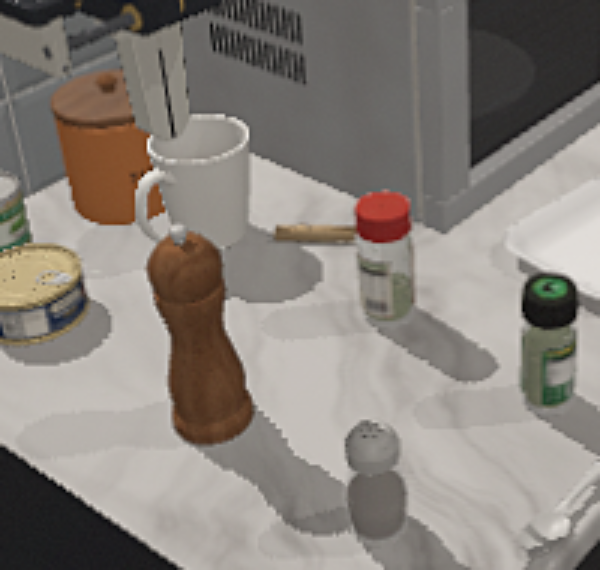

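View pics/mill_top.png

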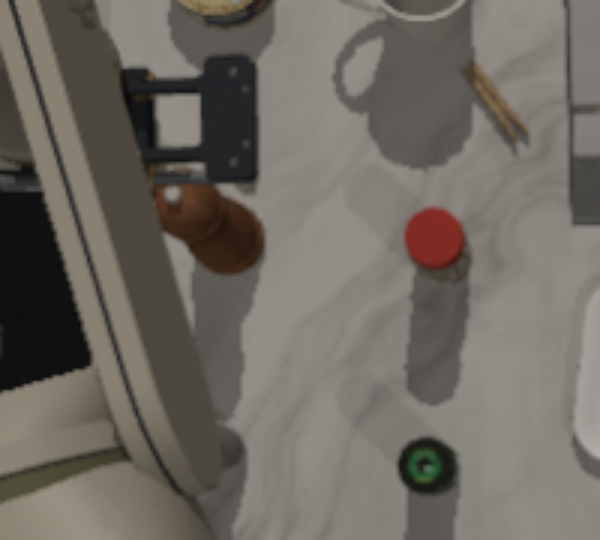

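In the side view the closed fingertips at crop (172,138) hang straight above the mill's knob at (178,230), with clear air between them. The top view agrees. I'll go 35 mm lower and hold.

Call:
{"op": "play_rows", "data": {"series": [[[1,0,0,-0.01,0],[1,0,0,-0.02,0],[1,0,0,-0.03,0],[1,0,0,-0.034,0],[1,0,0,-0.034,0],[1,0,0,-0.034,0],[1,0,0,-0.034,0],[1,0,0,-0.034,0]]]}}

```text
t: 5.0
tool_pos: [0.6296, 0.2312, 0.2213]
orientation: [-3.141, -0.001, -0.002]
force: [0.1, -0.1, -0.3]
opening: 0.0001
```

Call:
{"op": "play_rows", "data": {"series": [[[1,0,0,0,0],[1,0,0,0,0],[1,0,0,0,0],[1,0,0,0,0],[1,0,0,0,0],[1,0,0,0,0],[1,0,0,0,0],[1,0,0,0,0]]]}}

```text
t: 5.8
tool_pos: [0.6293, 0.2311, 0.2207]
orientation: [3.142, 0.001, 0.0]
force: [-0.1, 0.3, 0.4]
opening: 0.0002
```

```bash
python3 look.py mill2 100 150 300 340 100 80 300 260
```

```text
5.9 [0.62928777 0.23111238 0.22063758] [-0.19424027  0.75811787 -0.4492419 ]
```

View pics/mill2_side.png

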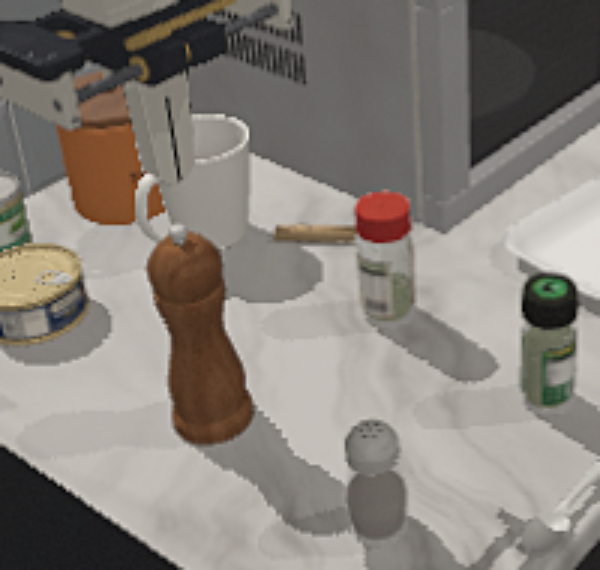

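The fingertips, at crop (172,183), are a few centimetres above the knob at (178,230), and the mill hasn't moved. I'll hold a bit longer, then rise.

Call:
{"op": "play_rows", "data": {"series": [[[1,0,0,0,0],[1,0,0,0,0],[1,0,0,0,0],[1,0,0,0,0],[1,0,0,0,0],[1,0,0,0,0],[1,0,0,0,0],[1,0,0,0,0]]]}}

```text
t: 6.7
tool_pos: [0.6293, 0.2311, 0.2207]
orientation: [-3.142, -0.001, -0.0]
force: [0.0, -0.0, 0.3]
opening: 0.0002
```

Call:
{"op": "play_rows", "data": {"series": [[[1,0,0,0,0],[1,0,0,0,0],[1,0,0,0,0],[1,0,0,0,0],[1,0,0,0,0],[1,0,0,0,0],[1,0,0,0,0],[1,0,0,0,0]]]}}

```text
t: 7.5
tool_pos: [0.6293, 0.2311, 0.2207]
orientation: [-3.142, -0.001, -0.0]
force: [0.0, -0.1, 1.2]
opening: 0.0005
```

Call:
{"op": "play_rows", "data": {"series": [[[1,0,0,0.02,0],[1,0,0,0.045,0],[1,0,0,0.075,0],[1,0,0,0.105,0],[1,0,0,0.135,0],[1,0,0,0.165,0],[1,0,0,0.19,0],[1,0,0,0.2,0]]]}}

```text
t: 8.3
tool_pos: [0.6298, 0.2312, 0.4243]
orientation: [-3.14, -0.001, -0.007]
force: [0.3, -0.3, 0.2]
opening: 0.0006
```

Call:
{"op": "play_rows", "data": {"series": [[[1,-0.02,0,0,0],[1,-0.045,0.001,0,0],[1,-0.07,0.002,0,0],[1,-0.095,0.003,0,0],[1,-0.12,0.004,0,0],[1,-0.145,0.005,0,0],[1,-0.165,0.005,0,0],[1,-0.17,0.005,0,0]]]}}

```text
t: 9.1
tool_pos: [0.4578, 0.2363, 0.4205]
orientation: [-3.141, -0.003, 0.0]
force: [-0.0, -0.7, -0.0]
opening: 0.0006
```

Call:
{"op": "play_rows", "data": {"series": [[[1,0,0,-0.02,0],[1,0,0,-0.05,0],[1,0,0,-0.085,0],[1,0,0,-0.12,0],[1,0,0,-0.155,0],[1,0,0,-0.19,0],[1,0,0,-0.215,0],[1,0,0,-0.235,0]]]}}

```text
t: 9.9
tool_pos: [0.4586, 0.2355, 0.1825]
orientation: [3.14, 0.001, -0.005]
force: [-0.4, -0.2, 0.5]
opening: 0.0005
```

```bash
python3 look.py shk 100 150 300 340 100 80 300 260
```

```text
10.0 [0.4572963  0.23499845 0.18123608] [ 1.11705417 -0.52696918  0.54510358]
```

View pics/shk_side.png

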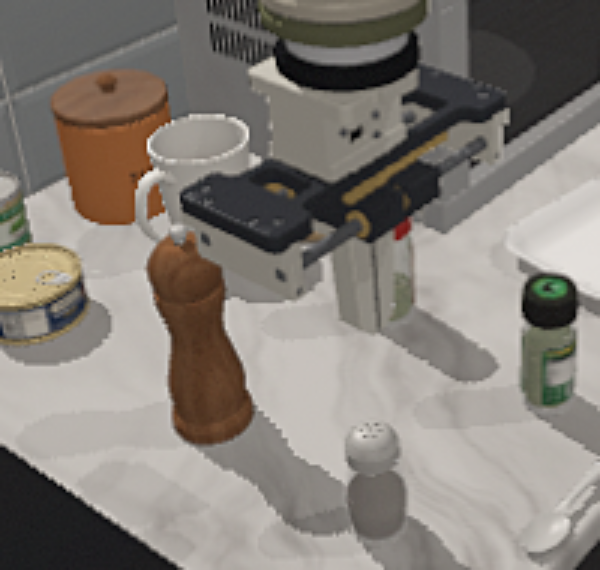

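The fingertips at crop (372,330) are straight above the shaker dome at (372,428), and the gripper body is well clear of the mill. I'll lower 41 mm and hold.

Call:
{"op": "play_rows", "data": {"series": [[[1,0.001,0,-0.01,0],[1,0.001,0,-0.02,0],[1,0.001,0,-0.03,0],[1,0.001,0,-0.041,0],[1,0.001,0,-0.041,0],[1,0.001,0,-0.041,0],[1,0.001,0,-0.041,0],[1,0.001,0,-0.041,0]]]}}

```text
t: 10.8
tool_pos: [0.4607, 0.2363, 0.1453]
orientation: [-3.141, -0.001, -0.002]
force: [0.2, -0.2, 0.3]
opening: 0.0006
```

Call:
{"op": "play_rows", "data": {"series": [[[1,0,0,0,0],[1,0,0,0,0],[1,0,0,0,0],[1,0,0,0,0],[1,0,0,0,0],[1,0,0,0,0],[1,0,0,0,0],[1,0,0,0,0]]]}}

```text
t: 11.6
tool_pos: [0.4603, 0.2361, 0.1447]
orientation: [-3.142, -0.001, -0.0]
force: [0.2, -0.8, -0.2]
opening: 0.0005
```

Call:
{"op": "play_rows", "data": {"series": [[[1,0,0,0,0],[1,0,0,0,0],[1,0,0,0,0],[1,0,0,0,0],[1,0,0,0,0],[1,0,0,0,0],[1,0,0,0,0],[1,0,0,0,0]]]}}

```text
t: 12.4
tool_pos: [0.4603, 0.2361, 0.1446]
orientation: [3.142, 0.001, 0.0]
force: [0.1, 0.9, -1.0]
opening: 0.0006
```

```bash
python3 look.py shk2 100 150 300 340 100 80 300 260
```

```text
12.5 [0.4602679  0.23607094 0.14461036] [ 0.00978366  0.78744488 -0.00146697]
```

View pics/shk2_side.png

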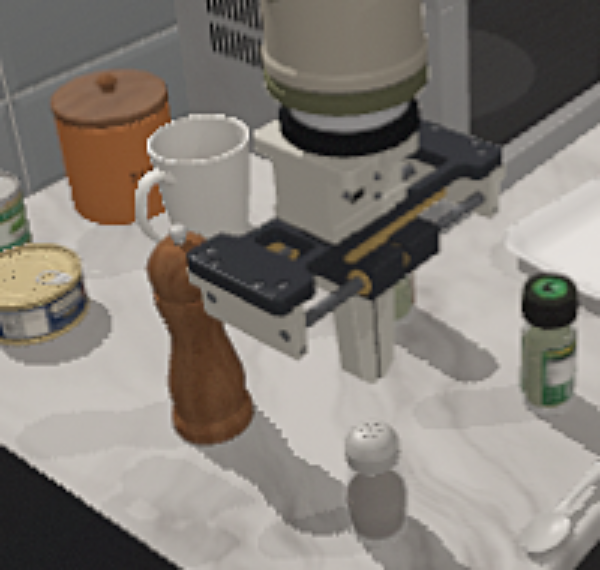

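The fingertips at crop (365,380) are about 4 cm above the shaker dome at (372,428), and nothing has moved. I'll hold a little longer, rise, and cross to the tray.

Call:
{"op": "play_rows", "data": {"series": [[[1,0,0,0,0],[1,0,0,0,0],[1,0,0,0,0],[1,0,0,0,0],[1,0,0,0,0],[1,0,0,0,0],[1,0,0,0,0],[1,0,0,0,0]]]}}

```text
t: 13.3
tool_pos: [0.4603, 0.2361, 0.1446]
orientation: [3.142, 0.001, 0.0]
force: [0.3, 0.4, 0.1]
opening: 0.0003
```

Call:
{"op": "play_rows", "data": {"series": [[[1,0,0,0.025,0],[1,0,0,0.06,0],[1,0,0,0.1,0],[1,0,0,0.14,0],[1,0,0,0.18,0],[1,0,0,0.22,0],[1,0,0,0.255,0],[1,0,0,0.275,0]]]}}

```text
t: 14.1
tool_pos: [0.4607, 0.2363, 0.4235]
orientation: [-3.14, -0.001, -0.007]
force: [-0.1, -0.0, -0.2]
opening: 0.0004
```

Call:
{"op": "play_rows", "data": {"series": [[[1,0.002,-0.015,0,0],[1,0.004,-0.035,0,0],[1,0.007,-0.057,0,0],[1,0.01,-0.08,0,0],[1,0.013,-0.105,0,0],[1,0.016,-0.13,0,0],[1,0.019,-0.155,0,0],[1,0.022,-0.181,0,0]]]}}

```text
t: 14.9
tool_pos: [0.4819, 0.0533, 0.4179]
orientation: [3.141, 0.001, -0.003]
force: [0.5, -0.2, 0.9]
opening: 0.0008
```

Call:
{"op": "play_rows", "data": {"series": [[[1,0.003,-0.026,0,0],[1,0.006,-0.051,0,0],[1,0.009,-0.076,0,0],[1,0.013,-0.101,0,0],[1,0.016,-0.126,0,0],[1,0.019,-0.151,0,0],[1,0.022,-0.171,0,0],[1,0.023,-0.181,0,0]]]}}

```text
t: 15.7
tool_pos: [0.5046, -0.128, 0.4177]
orientation: [-3.141, 0.002, 0.004]
force: [-0.5, -0.2, 0.2]
opening: 0.0007
```

Call:
{"op": "play_rows", "data": {"series": [[[1,0,0.001,-0.025,0],[1,0,0.002,-0.06,0],[1,0,0.002,-0.1,0],[1,0,0.002,-0.145,0],[1,0,0.002,-0.19,0],[1,0,0.002,-0.235,0],[1,0,0.002,-0.275,0],[1,0,0.002,-0.295,0]]]}}

```text
t: 16.5
tool_pos: [0.5019, -0.1227, 0.1193]
orientation: [-3.139, -0.002, 0.01]
force: [-0.3, 0.0, -0.3]
opening: 0.0006
```

```bash
python3 look.py tray 200 130 400 320 240 80 440 260
```

```text
16.6 [ 0.50164202 -0.12267017  0.11979575] [-0.24235544 -0.28639405  0.52608143]
```

View pics/tray_side.png

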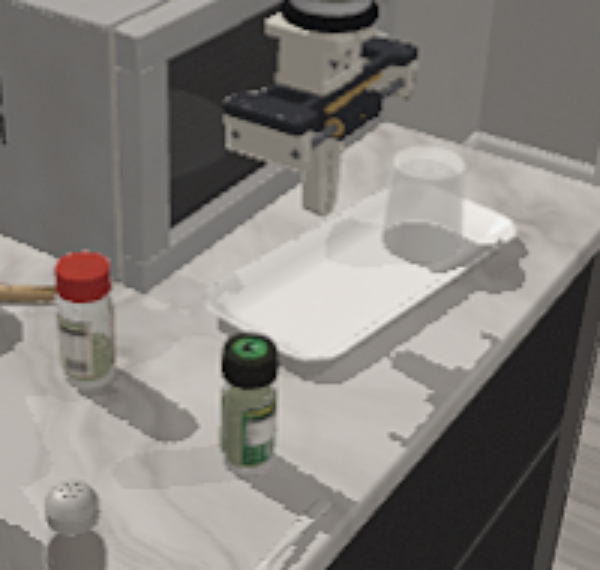

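View pics/tray_top.png

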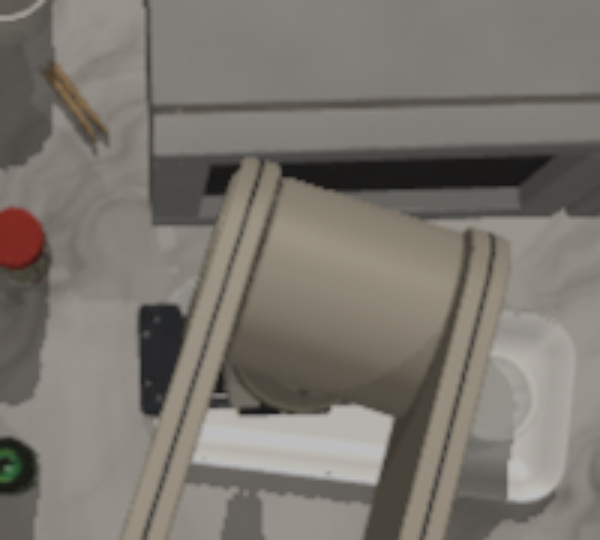

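The side view shows the fingertips at crop (318,212) above the empty half of the tray, well short of the tumbler. In the top view the wrist housing looks close to the microwave front, so I'll measure that clearance from depth before going lower.

Run:
```python
from h import *
from plant import read_camera,sensors
for n in('top','side'):
    c=read_camera(n);W=cloud(c);W0=cloud(load(n))
    d=(np.abs(c['range_z']-load(n)['range_z'])>.02)&(np.hypot(W[...,0]-.5,W[...,1]+.126)<.25)&(W[...,2]>.08)
    P=W[d]
    for a in np.arange(.08,.7,.04):
        Q=P[(P[:,2]>=a)&(P[:,2]<a+.04)]
        if len(Q)>5: print(n,round(a,2),len(Q),'xmax',np.percentile(Q[:,0],99).round(3),'y',np.percentile(Q[:,1],[1,99]).round(3))
print(sensors.read_state()['q'])
```

```text
top 0.16 9 xmax 0.629 y [-0.226 -0.04 ]
top 0.2 566 xmax 0.569 y [-0.16 -0.03]
top 0.24 89 xmax 0.741 y [-0.294 -0.056]
top 0.28 46 xmax 0.491 y [-0.133 -0.084]
top 0.32 117 xmax 0.486 y [-0.141 -0.085]
top 0.36 68 xmax 0.48 y [-0.133 -0.091]
top 0.4 40 xmax 0.473 y [-0.121 -0.094]
top 0.44 187 xmax 0.55 y [-0.152 -0.074]
top 0.48 2522 xmax 0.563 y [-0.191 -0.055]
top 0.52 6190 xmax 0.547 y [-0.185 -0.032]
top 0.56 7069 xmax 0.417 y [-0.14   0.005]
top 0.6 2339 xmax 0.303 y [-0.086  0.001]
side 0.08 40 xmax 0.719 y [-0.271  0.078]
side 0.12 172 xmax 0.626 y [-0.14  -0.094]
side 0.16 185 xmax 0.643 y [-0.205 -0.036]
side 0.2 1304 xmax 0.537 y [-0.212 -0.029]
side 0.24 430 xmax 0.639 y [-0.15  -0.079]
side 0.28 598 xmax 0.539 y [-0.14 -0.08]
side 0.32 658 xmax 0.537 y [-0.135 -0.08 ]
side 0.36 741 xmax 0.545 y [-0.135 -0.08 ]
side 0.4 724 xmax 0.536 y [-0.136 -0.062]
side 0.44 975 xmax 0.566 y [-0.148 -0.015]
side 0.48 2582 xmax 0.563 y [-0.076  0.01 ]
side 0.52 2468 xmax 0.538 y [-0.067  0.013]
side 0.56 688 xmax 0.422 y [-0.028  0.012]
[-3.39132265e-01 -6.42970402e-03  1.83196965e+00  2.11661497e-05
  1.31693855e+00  1.23073938e+00]
```

The wrist housing is at z ≥ 0.44 with x no more than about 0.565, and the gripper body stays below 0.57. The microwave front is at 0.604, so the way down is clear.

Call:
{"op": "play_rows", "data": {"series": [[[1,0,0,-0.01,0],[1,0,0,-0.02,0],[1,0,0,-0.03,0],[1,0,0,-0.04,0],[1,0,0,-0.05,0],[1,0,0,-0.06,0],[1,0,0,-0.067,0],[1,0,0,-0.067,0]]]}}

```text
t: 17.5
tool_pos: [0.5043, -0.1236, 0.0561]
orientation: [-3.141, -0.001, 0.004]
force: [-0.8, -0.4, -1.2]
opening: 0.0008
```

Call:
{"op": "play_rows", "data": {"series": [[[1,0,0,0,0],[1,0,0,0,0],[1,0,0,0,0],[1,0,0,0,0],[1,0,0,0,0],[1,0,0,0,0],[1,0,0,0,0],[1,0,0,0,0]]]}}

```text
t: 18.3
tool_pos: [0.5053, -0.1239, 0.0576]
orientation: [-3.142, -0.001, 0.0]
force: [0.4, -1.0, 0.4]
opening: 0.0002
```

Call:
{"op": "play_rows", "data": {"series": [[[1,0,0,0,0],[1,0,0,0,0],[1,0,0,0,0],[1,0,0,0,0],[1,0,0,0,0],[1,0,0,0,0],[1,0,0,0,0],[1,0,0,0,0]]]}}

```text
t: 19.1
tool_pos: [0.5053, -0.1239, 0.0576]
orientation: [-3.142, -0.001, -0.0]
force: [0.1, 0.9, 0.5]
opening: 0.0008
```

Call:
{"op": "play_rows", "data": {"series": [[[1,0,0,0,0],[1,0,0,0,0],[1,0,0,0,0],[1,0,0,0,0],[1,0,0,0,0],[1,0,0,0,0],[1,0,0,0,0],[1,0,0,0,0]]]}}

```text
t: 19.9
tool_pos: [0.5053, -0.1239, 0.0576]
orientation: [-3.142, -0.001, 0.0]
force: [-0.6, 0.0, -0.3]
opening: 0.0004
```

```bash
python3 look.py tray2 200 130 400 320 240 80 440 260
python3 - <<'E'
from plant import read_camera
import numpy as np,cv2
from h import load
c=read_camera('side');cv2.imwrite('pics/end_side.png',c['color'][:,:,::-1])
a=load('side')['color'].astype(int)
# shift check per object by phase correlation
for n,(u0,v0,u1,v1) in dict(mill=(145,222,190,300),shk=(212,285,238,335),red=(216,210,242,262),grn=(270,238,297,292),tum=(325,175,358,212),spoon=(272,296,315,338)).items():
    g=lambda i:cv2.cvtColor(i[v0:v1,u0:u1].astype(np.uint8),cv2.COLOR_RGB2GRAY).astype(np.float32)
    print(n,np.round(cv2.phaseCorrelate(g(a),g(c['color'])),2) if 0 else [np.round(x,2) for x in cv2.phaseCorrelate(g(a),g(c['color']))])
E
```

```text
20.0 [ 0.50529709 -0.12390498  0.05764184] [ 0.20668857 -0.61348461  0.39103987]
mill [array([0.7 , 0.12]), np.float64(0.94)]
shk [array([0.9 , 0.13]), np.float64(1.01)]
red [array([ 0.46, -0.07]), np.float64(0.99)]
grn [array([0.54, 0.07]), np.float64(0.98)]
tum [array([-0.01, -0.08]), np.float64(1.06)]
spoon [array([0.45, 0.5 ]), np.float64(0.96)]
```

View pics/tray2_side.png

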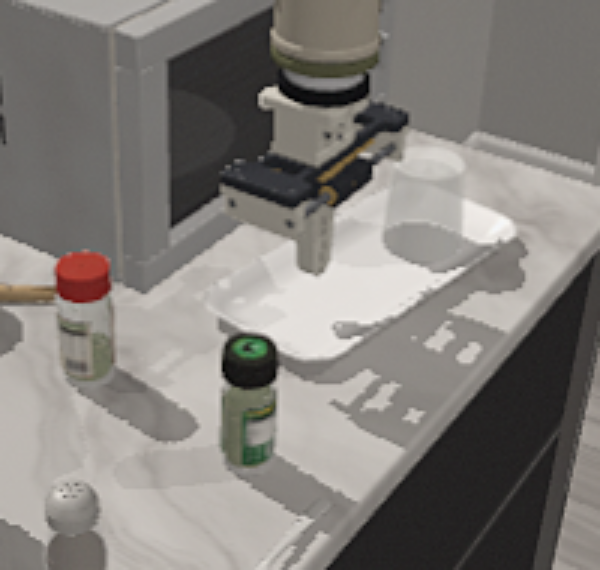

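The fingertips at crop (313,272) are about 4 cm above the middle of the tray's empty half. The sub-pixel shifts may only reflect changed shadows or odd crop sizes, so I'll check the pixels directly and hand in if nothing has moved.

Run:
```python
from plant import read_camera
import numpy as np,cv2
from h import load
c=read_camera('side')['color']; a=load('side')['color']
for n,(u0,v0,u1,v1) in dict(mill=(148,226,186,296),shk=(214,289,234,330),red=(218,213,240,258),grn=(273,241,294,287),tum=(329,180,356,210),tray=(270,215,372,250),spoon=(276,310,292,334)).items():
    T=a[v0:v1,u0:u1]; r=cv2.matchTemplate(c[v0-6:v1+6,u0-6:u1+6],T,cv2.TM_CCOEFF_NORMED); _,m,_,l=cv2.minMaxLoc(r)
    print(n,'shift',l[0]-6,l[1]-6,round(m,3),'median absdiff',np.median(np.abs(T.astype(int)-c[v0:v1,u0:u1])))
```

```text
mill shift 0 0 0.987 median absdiff 4.0
shk shift 0 0 0.983 median absdiff 3.0
red shift 0 0 0.995 median absdiff 3.0
grn shift 0 0 0.997 median absdiff 4.0
tum shift 1 1 0.822 median absdiff 4.0
tray shift 0 0 0.872 median absdiff 9.0
spoon shift 0 0 0.968 median absdiff 10.0
```

```bash
python3 -c "
from plant import robot,sensors
print(robot.close_job()); s=sensors.read_state(); print(s['t'],s['tool_pos'])"
```

```text
the job is handed in; nothing more can be done
None
the job is handed in; nothing more can be done
```

I pointed, with the fingers closed, at the pepper mill top, then the salt shaker top, then the middle of the tray's empty half. The job is handed in with the arm still pointing at the tray. The robot's clock read about 20 s of the 51 s allowed; the hand-in gives no verdict.

| Spot | Measured position (m) | Fingertips above it | Sideways offset | Hold |
|---|---|---|---|---|
| Pepper mill top | (0.629, 0.232, 0.170) | about 37 mm | about 1 mm | about 2.5 s |
| Salt shaker top | (0.459, 0.236, 0.090) | about 40 mm | about 1 mm | about 2.5 s |
| Middle of the tray's empty half | (0.505, −0.126, 0.002) | about 42 mm | about 2 mm | about 2.5 s, and still there |

Between spots I crossed with the TCP at about 0.42 m, so the fingertips were about 0.40 m up and above everything on the worktop.

**Contact:** wrist force readings stayed within about 1.3 N, the same as the noise in free air.

**Whether anything moved:** template matching in the side view gave zero shift for the mill, shaker, both jars, tray and teaspoon.

**Disagreements:**
- **Tumbler:** the gripper partly hides it in that view. Template matching gave a weak 1-pixel shift, while phase correlation gave about 0.
- **Other objects:** phase correlation gave shifts of up to 0.9 pixel for the mill, shaker, jars and teaspoon, where template matching gave none. I put that down to changed shadows and odd crop sizes.
- **Mill height:** the two views put the mill's top at 0.164 m, but depth gave 0.169 m and the text 0.170 m. I used 0.170 m.

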